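Vent the glue dispenser and open its safety cap for refilling

TASK

The pressurised glue dispenser is to be topped up. First let the pressure off: squeeze its trigger fully against the grip for about a second and let it spring back; only then press the push-and-turn filler cap down, twist it a sixth of a turn anticlockwise (seen from above) while it is pressed, and lift it off. Finish while holding the cap: keep it gripped, level and still, straight above the filler mouth with its underside about 8 cm over it, and leave the jar, the plane and the wedge beside it where they are.

Things in the scene. Friction and masses are not known exactly. Their poses are not given: they have to be found in the camera images.
- dispenser: glue dispenser, fixed: grey base plate 160x300x8 mm, bright metal tank (120 mm diameter, shoulder at z 138 mm) and, right of it at y = -150 mm, an upright dispensing grip. Origin on the tank's axis at bench height; x points away from its front (gauge, spout), y left, z up. The grip: rigid black handle, x 1 to 27 mm, 28 mm wide, top at z 163 mm, sprung trigger in front of it (-x)
- trigger (a joint): trigger angle, rad: 0 released (leans forward), 0.20 fully squeezed at its stop (upright, along the handle). Hinged about dispenser y at x -10, z 78 mm; its upper end moves to +x. Lever 8 mm thick, 16 mm wide, top at z 153 mm. Sprung: 5 N at the fingers to start, 10 N when squeezed; returns by itself
- squeeze_point (a point): fixed point midway over handle and SQUEEZED trigger (dispenser x 6.5, y -150, z 130 mm), axes as the dispenser's. Fingers closing along its x axis, centred here, end 41 mm apart with the trigger fully squeezed; before, the released trigger reaches 37 mm in front of it (-x), the handle 20.5 mm behind it. Off-centre fingers stall on the rigid handle
- trigger_end (a point): point on the trigger's front face, 60 mm above its hinge; moves with the trigger
- cap: loose black push-and-turn safety cap, locked on the filler neck at the start: skirt 62 mm diameter, 27 mm high, and on it a knurled round knob 39 mm diameter, 22 mm high; about 80 g. Origin at the centre of the skirt's underside, z up, x along the dispenser's x at the start. Turns only while pressed down 5 mm or more (9 mm at most); anticlockwise from above opens it
- cap_shoulder (a point): centre of the skirt's flat top, 27 mm above the cap's origin: fingertips gripping the knob can press down on this 11 mm wide shoulder. Pressed down, the cap turns anticlockwise to a stop at 83 degrees from its start; from 35 degrees on its three inner lugs are free of the neck's rim, and it lifts straight off
- seal (a joint): sprung rubber ring in the neck, m: 0 with the cap locked on, grows as the cap is pressed down (0.009 at most), -0.003 with the cap off. It pushes the cap up with 6 N at 0, 10 N at 0.005, 14 N at 0.009
- mouth (a point): centre of the filler mouth, on top of the neck's rim, 165 mm above the bench, fixed, axes as the dispenser's. With the cap locked on, the cap's origin lies 14 mm below this point; the cap is off once its origin is above it
- block_plane: small steel block plane, 49 x 161 x 55 mm, standing left of the tank; origin under its middle; leave it alone
- glue_jar: brown glass jar with dark lid and paper label, 59 mm diameter, 76 mm high, standing behind the tank to the left; origin under its middle; leave it alone
- oak_wedge: small pale oak wedge, 26 x 80 x 18 mm, lying in front of the tank; origin under its middle; leave it alone
Mind the look-alikes: they are no part of the job. What is shaped like the cap but orange is not meant.

How it is judged:
By the outcome, as a careful person would: the job done as asked, in the order asked, and still so for the second after the job is handed in, while the arm keeps its last pose, push and grip.
It also fails if it takes over 48 s, if anything falls off the work surface, if the arm or the gripper's body presses on something with over 40 N, if the wrist force passes 120 N, or if a joint passes its speed limit or range.

ROBOT

A 6-joint arm with a two-finger parallel gripper is mounted at the origin on a cart in front of the work surface, level with it; the furniture and walls round the work are solid. World frame = base frame: x ahead of the robot, y to its left, z up, the work surface at z = 0. Lengths are in m, angles in rad, forces in N, time in s.
With the tool pointing down it reaches from about 0.425 to 0.95 m from the base axis. Payload 3.5 kg.
Tool frame: the origin (TCP) lies midway between the tips of the shut fingers; the grasp point (between the pads) lies 19 mm behind it (ctrl.hold_point_z is the distance from the TCP to the grasp point, in m); z points along the fingers, y is the line along which they close (so a half turn about z gives the same grasp; the last joint's range is limited). The gripper opens to 85 mm and grips with 20 to 120 N. Pads are 22 mm wide; open, the fingers measure 114 mm over their backs; the gripper's body (76 mm by 85 mm) begins 54 mm behind the grasp point. The pads swing forward as they close: fully open they stand 13 mm farther back than shut.
Start: joints at [-1.344, 0.286, 1.577, -0, 1.279, -0.15], TCP at [0.248, -0.628, 0.192] pointing down, gripper open.
Joint ranges: [-2.77, 2.77], [-0.9, 2.22], [0.21, 2.48], [-1.53, 4.67], [0.24, 2.81], [-2.84, 2.84]. Speed limits (rad/s): [2.79, 2.79, 3.14, 3.14, 3.14, 3.14].

INTERFACE

Orientations are given as a unit quaternion [x, y, z, w].
In Python, from plant import readout, cams, sign_off, ctrl gives the robot as it stands. The module is installed in compiled form; this text tells all that it offers.
- The arm moves only by the tool step_arm, never from a script. Its argument "increments" is a list of rows, each a list of 2 entries, a list of its own where there are three numbers: the shift along the world's x, y, z in mm, then the turn, a rotation vector about the world's x, y, z in rad. In form: [[[x, y, z], [rx, ry, rz]], ...]. A call has 1 to 8 rows; each row shifts and turns the commanded pose from where the row before left it; what a row does not reach is not made up. A row lasts 1/12 s, in which the tool goes at most 41.7 mm and 7.16 degrees, less where a joint would pass 70% of its speed; a pose out of reach is approached as far as the arm can. A call is refused whole if a number of a shift passes 41.7 or a number of a turn 0.125, either way. A call with a gripper value outside its range is refused whole. "fingers" is the opening, from -1 (shut) to 1 (fully open), set as the call begins (left out, the last holds). The fingers move at their own pace and stop on an object; "grip_force" is the grip in N (left out, the last holds). Time passes only in rows, so rows that do not move let the fingers close. It gives the time, the measured TCP pose, the force, the opening and the grip force at its end, in the units of the state.
- readout.get_state(): the state, without advancing time (a new reading comes with each control period).
- cams.read_camera(name): name is "scene" or "top" or "wrist"; returns the picture (480x640x3 uint8, red, green, blue); there is no depth.
- cams.get_calibration(name): a dict with "fx", "fy", "cx", "cy" (pixels), "distortion" ([k1, k2, p1, p2, k3] as OpenCV has them; the pictures are not rectified), "eye" and "rotation" of the camera in the world; the wrist camera has in their place "T_tool_cam" (4x4, takes a point from camera to tool coordinates, whose origin is the TCP and whose axes are the flange's). Camera axes: x right, y up, looking along -z (the intrinsics and any distortion apply to the point x, -y, -z); pixel columns grow to the right and rows downward; lengths in m; the calibration is good to about 2 mm. A picture is of the moment at which its call begins: read the wrist's pose just before it. get_calibration takes no time and is no camera call.
- sign_off(): hands the job in; it is judged then, once.
The state is a dict: "time": time; "qpos": joint angles; "dq": joint speeds; "joint_efforts": joint torques, N m; "eef_pos": TCP position; "tcp_rot": TCP orientation; "contact_force": force on the tool from outside, world axes, zero at the start; "wrist_torque": the same for the moment, N m; "opening": opening from 0.0 (shut) to 1.0 (fully open); "finger_force": force on a finger pad.
Only numpy, scipy, OpenCV 4.12 (cv2) and the standard library are available. Lean on these libraries where they do the work, as an engineer would, in place of code of your own. Each camera call takes 0.05 s, during which the arm holds its last target. There are 200 camera calls.

## Working session

There is one attempt and no reset: what is moved stays moved. The work goes in short steps, Python scripts to look and compute and a tool call to move; the robot and the scene stay as the last step left them, time stands still between calls to the robot, and variables do not carry over. Pictures are saved under pics/ and viewed, at most 10 in all, crops included, and the job is handed in when it is done.

Besides the shell and the picture viewer there is one more tool, called after ">>>" by a JSON object that holds its "api" and its "payload", one argument or row to a line. step_arm: Moves the arm, as the interface text tells. Its arguments: {"type":"object","properties":{"increments":{"type":"array","items":{"type":"array"}},"fingers":{"type":"number"},"grip_force":{"type":"number"}},"required":["increments"]}

```bash
mkdir -p pics
python3 - <<'E'
from plant import readout,cams,ctrl
import cv2
print(readout.get_state(), ctrl.hold_point_z)
for n in ["scene","top"]:
    cv2.imwrite(f"pics/{n}0.png",cams.read_camera(n)[:,:,::-1]); print(n,cams.get_calibration(n))
print(cams.get_calibration("wrist"))
E
```

```text
{'time': 0.0, 'qpos': array([-1.34399056e+00,  2.87179831e-01,  1.57814978e+00,  4.76029117e-05,
        1.27860160e+00, -1.50007377e-01]), 'dq': array([ 0.00148932,  0.00168582, -0.00079162,  0.00068193,  0.0018886 ,
        0.00088505]), 'joint_efforts': array([-2.92915893e-04, -4.05988312e+01, -2.92622244e+01, -2.15393629e-04,
        5.89878924e-03, -6.73389025e-06]), 'eef_pos': array([ 0.24824056, -0.62690542,  0.19065257]), 'tcp_rot': array([ 9.82304538e-01,  1.87287015e-01, -2.21205508e-05, -1.16929144e-03]), 'contact_force': array([-0.30728833,  0.47517998,  0.64501476]), 'wrist_torque': array([ 0.00467353,  0.02719839, -0.05338869]), 'finger_force': 0.0, 'opening': 1.0009677211867696} 0.0187
scene {'fx': 603.6076771207795, 'fy': 603.6076771207795, 'cx': 329.9845066816128, 'cy': 228.25619533479878, 'distortion': array([-0.16780583,  0.        ,  0.        ,  0.        ,  0.        ]), 'eye': array([-0.20595067,  0.68849644,  0.86001439]), 'rotation': array([-0.1792855 ,  0.40587966,  0.81118984, -0.38090609])}
top {'fx': 540.0012662677133, 'fy': 540.0012662677133, 'cx': 322.6489885647594, 'cy': 237.39773129562806, 'distortion': array([0.01513487, 0.        , 0.        , 0.        , 0.        ]), 'eye': array([0.37194708, 0.04119602, 1.21193534]), 'rotation': array([-0.05860271,  0.0517294 ,  0.71336701, -0.69641748])}
{'fx': 377.7660455307598, 'fy': 377.7660455307598, 'cx': 326.1479771185706, 'cy': 241.47511570395818, 'distortion': array([-0.06801421,  0.        ,  0.        ,  0.        ,  0.        ]), 'T_tool_cam': array([[-1.31802007e-03,  9.49602382e-01,  3.13454270e-01,
         8.09060448e-02],
       [ 9.99999106e-01,  1.32230347e-03,  1.98932919e-04,
         1.58995125e-03],
       [-2.25574494e-04,  3.13454252e-01, -9.49603276e-01,
        -1.82683710e-01],
       [ 0.00000000e+00,  0.00000000e+00,  0.00000000e+00,
         1.00000000e+00]])}
```

View pics/scene0.png

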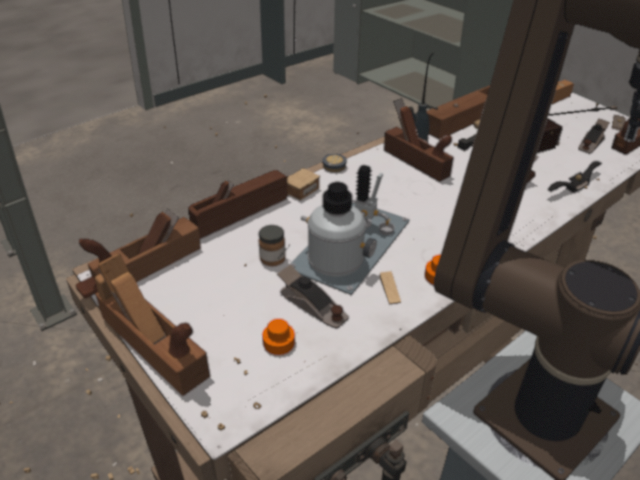

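View pics/top0.png

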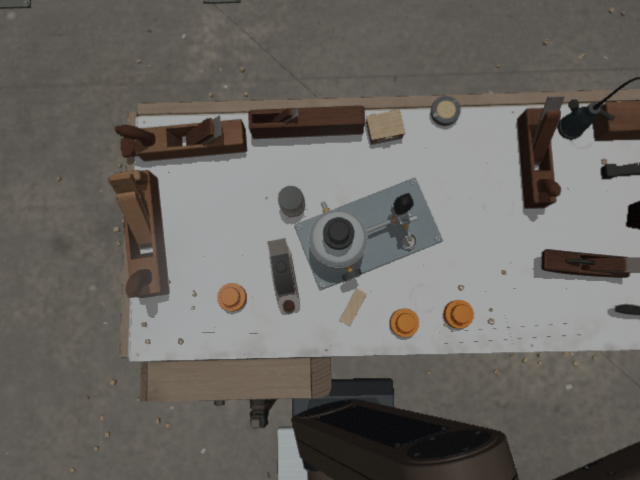

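The scene view shows the tank with its black cap, the grip behind to the right, and the jar, plane and wedge. In the top view the knob is near (340,232), the handle near (403,204), and the plate corners are near (295,228), (416,179), (441,240) and (318,288). I'll enlarge that area.

```bash
cat > h.py <<'E'
import numpy as np,cv2
from scipy.spatial.transform import Rotation as R
from plant import cams,readout
def cam(n,st=None):
    c=cams.get_calibration(n)
    K=np.array([[c['fx'],0,c['cx']],[0,c['fy'],c['cy']],[0,0,1]])
    if n=='wrist':
        T=np.eye(4);T[:3,:3]=R.from_quat(st['tcp_rot']).as_matrix();T[:3,3]=st['eef_pos'];T=T@c['T_tool_cam']
        return K,c['distortion'],T[:3,:3],T[:3,3]
    return K,c['distortion'],R.from_quat(c['rotation']).as_matrix(),np.array(c['eye'])
def ray(n,uv,st=None):
    K,d,Rm,e=cam(n,st)
    p=cv2.undistortPoints(np.array([[uv]],float),K,d)[0,0]
    return e,Rm@np.array([p[0],-p[1],-1])
def atz(n,uv,z,st=None):
    e,v=ray(n,uv,st);return e+v*(z-e[2])/v[2]
def proj(n,P,st=None):
    K,d,Rm,e=cam(n,st)
    q=(np.atleast_2d(P)-e)@Rm*[1,-1,-1]
    return cv2.projectPoints(q,np.zeros(3),np.zeros(3),K,d)[0][:,0]
E
python3 - <<'E'
import cv2
from h import *
a=cv2.imread('pics/top0.png')[170:300,285:450]
cv2.imwrite('pics/top0c.png',cv2.resize(a,None,fx=4.5,fy=4.5,interpolation=cv2.INTER_CUBIC))
for uv in [(295,228),(416,179),(441,240),(318,288)]: print(atz('top',uv,.008))
E
```

```text
[0.58477175 0.11282572 0.008     ]
[ 0.69167488 -0.16612557  0.008     ]
[ 0.54911087 -0.21512247  0.008     ]
[0.4480247  0.06370116 0.008     ]
```

View pics/top0c.png

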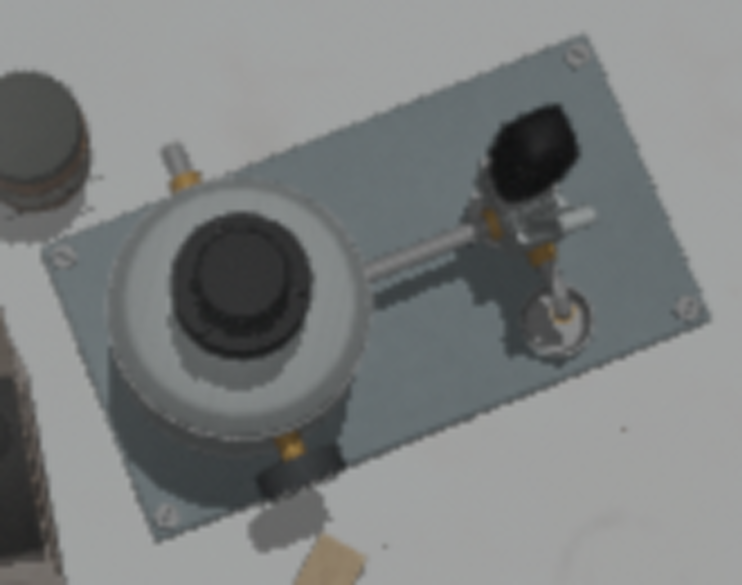

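The crop shows plate corners at (42,252), (588,36), (712,320) and (157,543), the knob top centre at (243,278), the skirt centre at (242,285) and the handle top centre at about (535,150).

Run:
```python
from h import *
f=lambda u,v:(285+(u+.5)/4.5-.5,170+(v+.5)/4.5-.5)
C=np.array([atz('top',f(*p),.008)[:2] for p in [(42,252),(588,36),(712,320),(157,543)]])
# corners: back-left, back-right, front-right, front-left
print(np.diff(np.vstack([C,C[:1]]),axis=0), np.linalg.norm(np.diff(np.vstack([C,C[:1]]),axis=0),axis=1))
x=(C[0]+C[1]-C[2]-C[3]);y=(C[0]+C[3]-C[1]-C[2])
print('yaw',np.arctan2(x[1],x[0]),np.arctan2(-y[0],y[1]))
yaw=(2*np.arctan2(-y[0],y[1])+np.arctan2(x[1],x[0]))/3
M=np.array([[np.cos(yaw),-np.sin(yaw)],[np.sin(yaw),np.cos(yaw)]])
k=atz('top',f(243,278),.2)[:2];s=atz('top',f(242,285),.178)[:2];h=atz('top',f(535,150),.163)[:2]
print('knob',k,'skirt',s,'plate',C.mean(0),'in disp',M.T@(C.mean(0)-k),'handle',h,M.T@(h-k))
# check in scene
for z,q in[(.2,k),(.178,k)]:print(proj('scene',[*q,z]))
g=k+M@[.0065,-.15]; print('yaw',yaw,'squeeze',g,'hand top',proj('scene',[*(k+M@[.014,-.15]),.163]))
a=cv2.imread('pics/scene0.png')
def ring(c,r,z):
    t=np.linspace(0,6.28,40);P=np.c_[c[0]+r*np.cos(t),c[1]+r*np.sin(t),0*t+z]
    return P
b=cv2.resize(a[140:300,280:440],None,fx=5,fy=5,interpolation=cv2.INTER_CUBIC)[:600]
def draw(P,col):
    q=((proj('scene',P)-[280,140]+.5)*5).astype(np.int32);cv2.polylines(b,[q],True,col,1)
draw(ring(k,.0195,.2),(0,255,0));draw(ring(k,.031,.178),(0,255,255));draw(ring(k,.031,.151),(0,0,255))
rect=[[.001,-.164],[.027,-.164],[.027,-.136],[.001,-.136]]
draw([[*(k+M@r),.163] for r in rect],(255,255,0))
draw([[*(k+M@r),.008] for r in[[.08,.07],[.08,-.23],[-.08,-.23],[-.08,.07]]],(255,0,255))
cv2.imwrite('pics/ov.png',b)
```

```text
[[ 0.10466485 -0.27977297]
 [-0.14762279 -0.05449326]
 [-0.10447177  0.27960888]
 [ 0.14742971  0.05465736]] [0.29870997 0.15735947 0.29848865 0.15723533]
yaw 0.35432386990346243 0.35778044773986367
knob [0.54221066 0.01862261] skirt [0.54286369 0.01864759] plate [ 0.56889606 -0.05203927] in disp [ 0.00033709 -0.0755321 ] handle [ 0.60235833 -0.11231804] [ 0.01064957 -0.14370033]
[[338.23119228 186.25339559]]
[[337.94226889 195.40884115]]
yaw 0.35662825512772994 squeeze [ 0.60066917 -0.11967002] hand top [[364.82903702 166.46003932]]
```

View pics/ov.png

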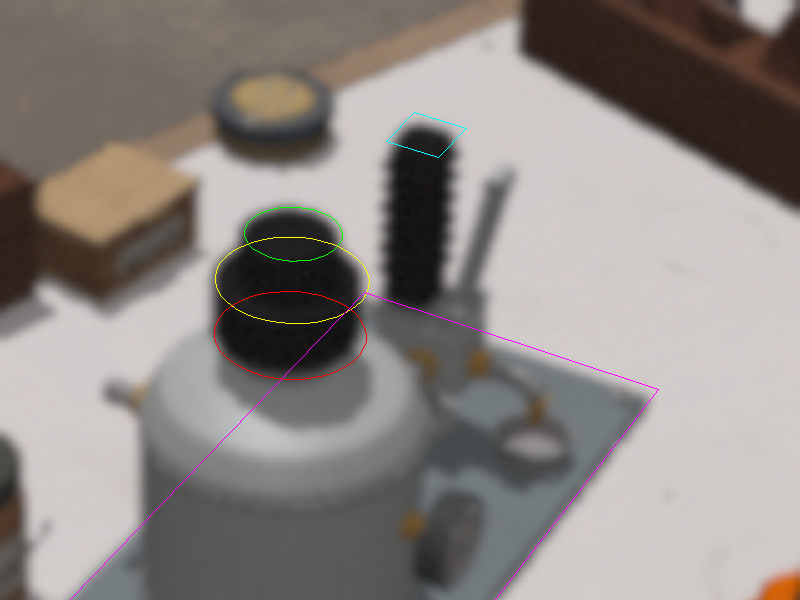

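Overlaying the model on the scene view matches the image to about 2 mm: dispenser yaw is 0.357 rad, the tank axis is at (0.542, 0.019) and the squeeze point at (0.601, -0.120). I'll move above the grip with the tool yaw turned to match.

>>> {"api": "step_arm", "payload": {
  "increments": [
    [[22, 31.7, 8], [0, 0, 0.097]],
    [[22, 31.7, 8], [0, 0, 0.097]],
    [[22, 31.7, 8], [0, 0, 0.097]],
    [[22, 31.7, 8], [0, 0, 0.097]],
    [[22, 31.7, 8], [0, 0, 0.097]],
    [[22, 31.7, 8], [0, 0, 0.097]],
    [[22, 31.7, 8], [0, 0, 0.097]],
    [[22, 31.7, 8], [0, 0, 0.097]]
  ],
  "fingers": 1,
  "grip_force": 40
}}

```text
time: 0.77
eef_pos: [0.4249, -0.3721, 0.2559]
tcp_rot: [0.837, 0.547, -0.0, -0.0]
contact_force: [-0.4, 0.9, 0.6]
opening: 1.006
finger_force: 0.0
```

>>> {"api": "step_arm", "payload": {
  "increments": [
    [[22, 31.7, 0], [0, 0, 0.097]],
    [[22, 31.7, 0], [0, 0, 0.097]],
    [[22, 31.7, 0], [0, 0, 0.097]],
    [[22, 31.7, 0], [0, 0, 0.097]],
    [[22, 31.7, 0], [0, 0, 0.097]],
    [[22, 31.7, 0], [0, 0, 0.097]],
    [[22, 31.7, 0], [0, 0, 0.097]],
    [[22, 31.7, 0], [0, 0, 0.097]]
  ]
}}

```text
time: 1.43
eef_pos: [0.6009, -0.1185, 0.2555]
tcp_rot: [0.568, 0.823, -0.0, -0.0]
contact_force: [0.4, -1.0, -1.1]
opening: 0.997
finger_force: 0.0
```

>>> {"api": "step_arm", "payload": {
  "increments": [
    [[0, 0, 0], [0, 0, 0]],
    [[0, 0, 0], [0, 0, 0]]
  ]
}}

```text
time: 1.6
eef_pos: [0.6008, -0.1184, 0.2551]
tcp_rot: [0.568, 0.823, -0.0, -0.001]
contact_force: [-0.3, -0.4, -0.3]
opening: 0.998
finger_force: 0.0
```

```bash
cat > w.py <<'E'
import sys
from h import *
st=readout.get_state();im=cams.read_camera('wrist')[:,:,::-1].copy()
cv2.imwrite(f'pics/{sys.argv[1]}raw.png',im)
import pickle;pickle.dump(st,open(f'pics/{sys.argv[1]}.pkl','wb'))
print(st['time'],st['eef_pos'],st['tcp_rot'],st['contact_force'],st['opening'])
Rm=R.from_quat(st['tcp_rot']).as_matrix();print('yangle',np.arctan2(Rm[1,1],Rm[0,1]),'z',Rm[:,2])
k=np.array([.5424,.0186]);yaw=.3566
M=np.array([[np.cos(yaw),-np.sin(yaw)],[np.sin(yaw),np.cos(yaw)]])
def draw(P,col):
    q=np.round(proj('wrist',np.array(P),st)).astype(np.int32);cv2.polylines(im,[q],True,col,1)
t=np.linspace(0,6.28,40)
ring=lambda r,z:np.c_[k[0]+r*np.cos(t),k[1]+r*np.sin(t),0*t+z]
rc=lambda x0,x1,y0,y1,z:[[*(k+M@r),z] for r in [(x0,y0),(x1,y0),(x1,y1),(x0,y1)]]
draw(ring(.0195,.2),(0,255,0));draw(ring(.031,.178),(0,255,255))
draw(rc(.001,.027,-.164,-.136,.163),(255,255,0))
draw(rc(-.029,-.021,-.158,-.142,.153),(0,0,255))
draw(rc(-.08,.08,-.23,.07,.008),(255,0,255))
cv2.imwrite(f'pics/{sys.argv[1]}.png',im)
E
python3 w.py w1
```

```text
1.6 [ 0.60078997 -0.11835286  0.25512584] [ 5.68479932e-01  8.22696765e-01 -2.97170992e-04 -7.14507261e-04] [-0.28605103 -0.37845507 -0.25587165] 0.9984924178585038
yangle 0.3614824390915261 z [-1.51351712e-03  3.23402852e-04 -9.99998802e-01]
```

View pics/w1.png

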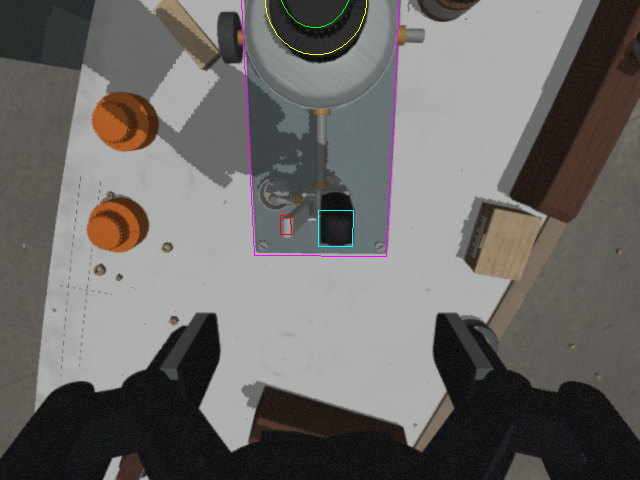

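The wrist view shows the handle, trigger, cap and plate lying on the model outlines. The handle top is near (336,220) and the trigger tip near (287,226). Next I'll descend and squeeze.

>>> {"api": "step_arm", "payload": {
  "increments": [
    [[0, -1, -30], [0, 0, -0.004]],
    [[0, 0, -30], [0, 0, 0]],
    [[0, 0, -30], [0, 0, 0]],
    [[0, 0, -30], [0, 0, 0]],
    [[0, 0, -28], [0, 0, 0]],
    [[0, 0, 0], [0, 0, 0]],
    [[0, 0, 0], [0, 0, 0]]
  ]
}}

```text
time: 2.23
eef_pos: [0.5984, -0.1222, 0.1063]
tcp_rot: [0.572, 0.82, -0.001, -0.002]
contact_force: [0.6, -0.5, 0.5]
opening: 0.999
finger_force: 0.0
```

```bash
python3 w.py w2
```

```text
2.2333 [ 0.59844985 -0.12219442  0.10628862] [ 5.72473004e-01  8.19920382e-01 -6.57911462e-04 -2.18955192e-03] [ 0.59161345 -0.48804639  0.5163285 ] 0.9992745451995662
yangle 0.35176010397576063 z [-0.00434379  0.00142805 -0.99998955]
```

View pics/w2.png

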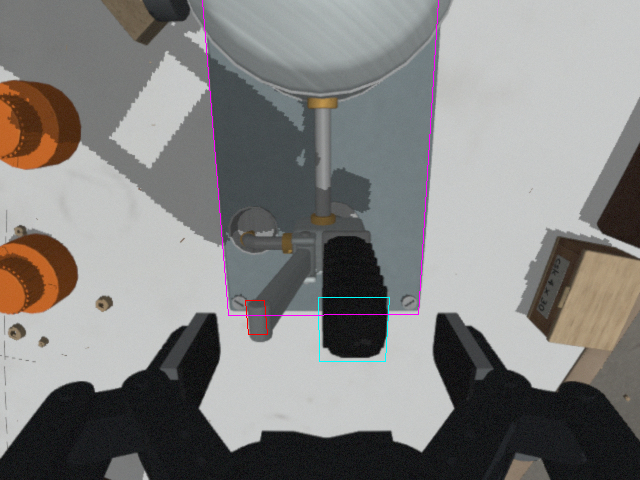

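The fingers' midline is at about column 325. The handle (322–388) and the trigger (front edge at 247) put the tool about 3.6 mm too far forward, so I'll correct that and squeeze.

>>> {"api": "step_arm", "payload": {
  "increments": [
    [[3, 2.2, 0], [0, 0, 0.004]],
    [[0, 0, 0], [0, 0, 0]],
    [[0, 0, 0], [0, 0, 0]]
  ]
}}

```text
time: 2.53
eef_pos: [0.6049, -0.1197, 0.1106]
tcp_rot: [0.57, 0.822, 0.0, 0.002]
contact_force: [-0.5, 0.4, -0.2]
opening: 0.999
finger_force: 0.0
```

>>> {"api": "step_arm", "payload": {
  "increments": [
    [[0, 0, 0], [0, 0, 0]],
    [[0, 0, 0], [0, 0, 0]],
    [[0, 0, 0], [0, 0, 0]],
    [[0, 0, 0], [0, 0, 0]],
    [[0, 0, 0], [0, 0, 0]],
    [[0, 0, 0], [0, 0, 0]],
    [[0, 0, 0], [0, 0, 0]],
    [[0, 0, 0], [0, 0, 0]]
  ],
  "fingers": -1,
  "grip_force": 30
}}

```text
time: 3.2
eef_pos: [0.6097, -0.1177, 0.1144]
tcp_rot: [0.57, 0.821, 0.005, 0.006]
contact_force: [6.5, 6.6, 11.2]
opening: 0.293
finger_force: 34.0
```

```bash
python3 w.py w3
```

```text
3.2 [ 0.60971968 -0.11767973  0.11435747] [0.57018099 0.82148    0.0051148  0.00617109] [ 6.53644136  6.62286648 11.23664309] 0.29333989549268435
yangle 0.3573326910006044 z [ 0.01597159  0.00136614 -0.99987151]
```

View pics/w3raw.png

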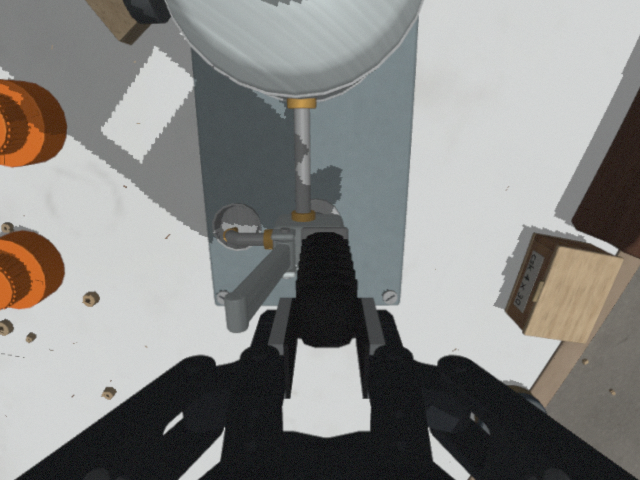

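Only the handle was gripped: opening is 0.29 and the trigger tip is still free at (235,320). The fingertips seem to sit higher than the reported TCP implies. I'll check that from the scene camera.

Run:
```python
from h import *
im=cams.read_camera('scene')[:,:,::-1].copy()
cv2.imwrite('pics/s4raw.png',im)
s=readout.get_state();print(s['time'],s['eef_pos'],s['contact_force'],s['opening'],s['qpos'])
Rm=R.from_quat(s['tcp_rot']).as_matrix()
b=cv2.resize(im[90:250,290:450],None,fx=5,fy=5,interpolation=cv2.INTER_CUBIC)[:600]
for z,c in[(0,(0,0,255)),(-.019,(0,255,0)),(-.04,(0,255,255)),(-.073,(255,0,0))]:
    q=proj('scene',s['eef_pos']+Rm@[0,0,z])[0]
    cv2.drawMarker(b,tuple(int(v) for v in (q-[290,90]+.5)*5),c,0,14,1)
cv2.imwrite('pics/s4.png',b)
```

```text
3.3 [ 0.60974588 -0.11767959  0.1143823 ] [ 7.03104596  6.5747434  11.36553314] 0.29614593919228216 [-0.35705425  0.23264214  1.78984028  0.00759594  1.10459146 -0.71772869]
```

View pics/s4.png

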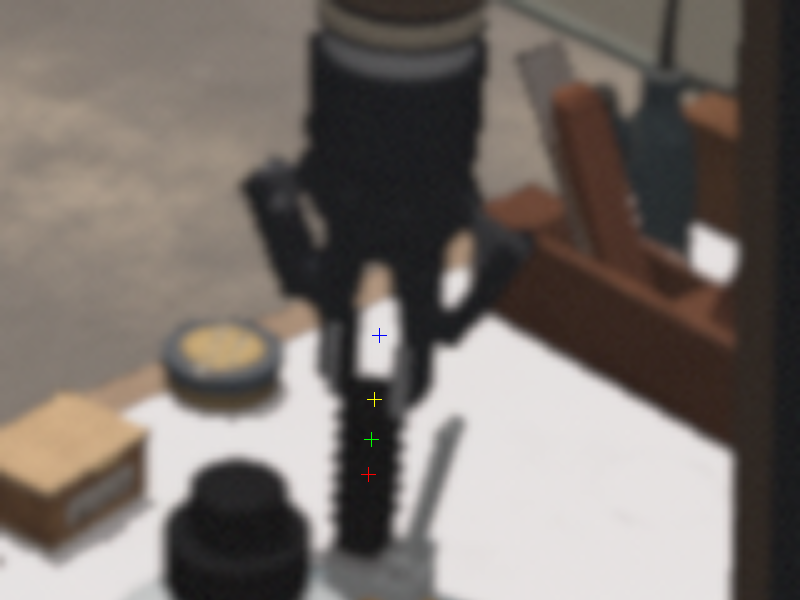

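The scene view confirms it: the tips are on the upper handle at the yellow mark, 40 mm behind the reported TCP. So the real grasp point is about 58 mm behind the reported TCP. I'll open, rise and look at the pose.

>>> {"api": "step_arm", "payload": {
  "increments": [
    [[0, 0, 0], [0, 0, 0]],
    [[0, 0, 0], [0, 0, 0]],
    [[0, 0, 0], [0, 0, 0]],
    [[0, 0, 8], [0, 0, 0]],
    [[0, 0, 8], [0, 0, 0]],
    [[0, 0, 0], [0, 0, 0]],
    [[0, 0, 0], [0, 0, 0]]
  ],
  "fingers": 1
}}

```text
time: 3.88
eef_pos: [0.603, -0.1196, 0.1241]
tcp_rot: [0.57, 0.822, -0.0, -0.0]
contact_force: [0.2, 0.7, -0.1]
opening: 0.998
finger_force: 0.0
```

```bash
python3 w.py w5
```

```text
3.8833 [ 0.60301676 -0.11964282  0.12406042] [ 5.70036272e-01  8.21619449e-01 -3.42183025e-04 -1.12272073e-04] [ 0.24713855  0.71816371 -0.09101414] 0.9984937323048085
yangle 0.35769616401490684 z [-5.74603309e-04 -4.34290149e-04 -9.99999741e-01]
```

>>> {"api": "step_arm", "payload": {
  "increments": [
    [[-1.6, -0.3, 0], [0, 0, 0]],
    [[0, 0, -11], [0, 0, 0]],
    [[0, 0, -11], [0, 0, 0]],
    [[0, 0, -11], [0, 0, 0]],
    [[0, 0, -11], [0, 0, 0]],
    [[0, 0, -9], [0, 0, 0]],
    [[0, 0, 0], [0, 0, 0]],
    [[0, 0, 0], [0, 0, 0]]
  ]
}}

```text
time: 4.6
eef_pos: [0.6011, -0.1192, 0.0696]
tcp_rot: [0.57, 0.822, -0.0, -0.001]
contact_force: [-0.8, 0.2, 1.0]
opening: 1.002
finger_force: 0.0
```

>>> {"api": "step_arm", "payload": {
  "increments": [
    [[0, 0, 0], [0, 0, 0]],
    [[0, 0, 0], [0, 0, 0]],
    [[0, 0, 0], [0, 0, 0]],
    [[0, 0, 0], [0, 0, 0]],
    [[0, 0, 0], [0, 0, 0]],
    [[0, 0, 0], [0, 0, 0]],
    [[0, 0, 0], [0, 0, 0]]
  ],
  "fingers": -1,
  "grip_force": 30
}}

```text
time: 5.18
eef_pos: [0.6023, -0.12, 0.0727]
tcp_rot: [0.57, 0.822, -0.0, 0.001]
contact_force: [-1.4, -0.2, 6.2]
opening: 0.469
finger_force: 34.9
```

The opening is 0.469 × 85, or about 40 mm, with almost no side force, so the trigger is fully squeezed. I'll hold it for over a second, then release.

>>> {"api": "step_arm", "payload": {
  "increments": [
    [[0, 0, 0], [0, 0, 0]],
    [[0, 0, 0], [0, 0, 0]],
    [[0, 0, 0], [0, 0, 0]],
    [[0, 0, 0], [0, 0, 0]],
    [[0, 0, 0], [0, 0, 0]],
    [[0, 0, 0], [0, 0, 0]],
    [[0, 0, 0], [0, 0, 0]],
    [[0, 0, 0], [0, 0, 0]]
  ]
}}

```text
time: 5.85
eef_pos: [0.6023, -0.12, 0.0727]
tcp_rot: [0.57, 0.822, -0.0, 0.001]
contact_force: [-2.3, -0.4, 6.0]
opening: 0.468
finger_force: 34.8
```

>>> {"api": "step_arm", "payload": {
  "increments": [
    [[0, 0, 0], [0, 0, 0]],
    [[0, 0, 0], [0, 0, 0]],
    [[0, 0, 0], [0, 0, 0]],
    [[0, 0, 0], [0, 0, 0]]
  ]
}}

```text
time: 6.18
eef_pos: [0.6023, -0.12, 0.0727]
tcp_rot: [0.57, 0.822, -0.0, 0.001]
contact_force: [-1.8, -0.9, 5.8]
opening: 0.474
finger_force: 34.8
```

>>> {"api": "step_arm", "payload": {
  "increments": [
    [[0, 0, 0], [0, 0, 0]],
    [[0, 0, 0], [0, 0, 0]],
    [[0, 0, 0], [0, 0, 0]],
    [[0, 0, 0], [0, 0, 0]],
    [[0, 0, 0], [0, 0, 0]],
    [[0, 0, 0], [0, 0, 0]]
  ],
  "fingers": 1
}}

```text
time: 6.68
eef_pos: [0.6027, -0.1195, 0.0717]
tcp_rot: [0.57, 0.822, 0.0, 0.001]
contact_force: [-0.3, -0.2, -0.8]
opening: 1.003
finger_force: 0.0
```

>>> {"api": "step_arm", "payload": {
  "increments": [
    [[0, 0, 30], [0, 0, 0]],
    [[0, 0, 30], [0, 0, 0]],
    [[0, 0, 30], [0, 0, 0]],
    [[0, 0, 30], [0, 0, 0]],
    [[0, 0, 20], [0, 0, 0]],
    [[0, 0, 0], [0, 0, 0]],
    [[0, 0, 0], [0, 0, 0]]
  ]
}}

```text
time: 7.27
eef_pos: [0.603, -0.1197, 0.2132]
tcp_rot: [0.57, 0.822, 0.001, 0.002]
contact_force: [-0.8, -0.3, -0.6]
opening: 0.998
finger_force: 0.0
```

```bash
python3 w.py w6
```

```text
7.2667 [ 0.60302518 -0.11972161  0.21318782] [5.69814738e-01 8.21769831e-01 6.90127317e-04 2.24350454e-03] [-0.76568514 -0.322355   -0.58900386] 0.9984599772845153
yangle 0.3582370683227799 z [ 0.00447378 -0.00142251 -0.99998898]
```

View pics/w6.png

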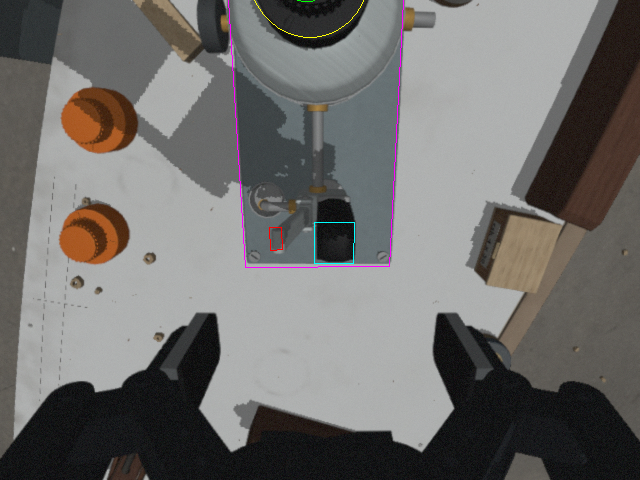

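The trigger has sprung back: its tip is at about (277,243), in its released place, so the pressure is off. Next I'll move over the cap.

>>> {"api": "step_arm", "payload": {
  "increments": [
    [[-10, 23, 5], [0, 0, 0]],
    [[-10, 23, 5], [0, 0, 0]],
    [[-10, 23, 0], [0, 0, 0]],
    [[-10, 23, 0], [0, 0, 0]],
    [[-10, 23, 0], [0, 0, 0]],
    [[-9, 23.5, 0], [0, 0, 0]],
    [[0, 0, 0], [0, 0, 0]],
    [[0, 0, 0], [0, 0, 0]]
  ]
}}

```text
time: 7.98
eef_pos: [0.5415, 0.0201, 0.2188]
tcp_rot: [0.569, 0.822, -0.001, -0.001]
contact_force: [0.8, 0.0, -0.3]
opening: 1.001
finger_force: 0.0
```

Run:
```python
from h import *
for i in range(2):
    s=readout.get_state();im=cams.read_camera('wrist')[:,:,::-1].copy();print(s['eef_pos'],s['tcp_rot'])
k=np.array([.5424,.0186]);t=np.linspace(0,6.28,60)
for r,z,c in[(.0195,.2,(0,255,0)),(.031,.178,(0,255,255))]:
    q=proj('wrist',np.c_[k[0]+r*np.cos(t),k[1]+r*np.sin(t),0*t+z],s);print(q.min(0),q.max(0));cv2.polylines(im,[np.round(q).astype(np.int32)],True,c,1)
cv2.imwrite('pics/w7.png',im)
```

```text
[0.54149592 0.0200779  0.21884644] [ 5.68997021e-01  8.22337903e-01 -8.11456349e-04 -1.45087521e-03]
[0.54201015 0.01921392 0.21920879] [ 5.69497233e-01  8.21992127e-01 -7.60469593e-04 -1.12550794e-03]
[292.10959188 230.4143924 ] [359.99304817 293.69339907]
[276.9293182  201.75307104] [375.35947233 294.64061914]
```

View pics/w7.png

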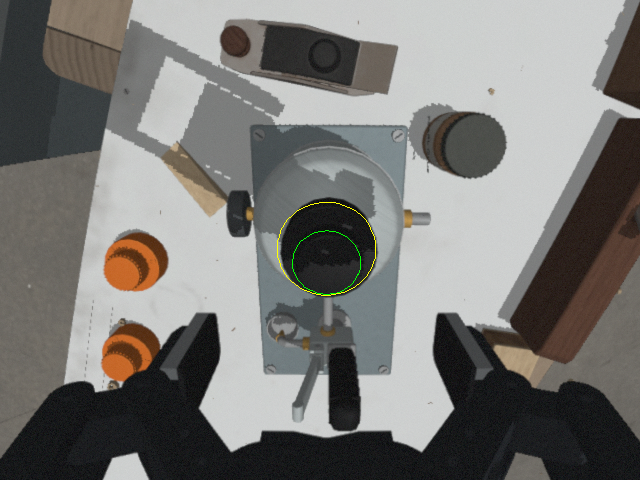

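In this view the knob centre is near (327,263), almost in line with the finger midline at 325.5, so it's about 1 mm off. I'll descend around the knob and grip it.

>>> {"api": "step_arm", "payload": {
  "increments": [
    [[0.9, 0.3, -20], [0, 0, 0]],
    [[0, 0, -20], [0, 0, 0]],
    [[0, 0, -16], [0, 0, 0]],
    [[0, 0, -16], [0, 0, 0]],
    [[0, 0, -9], [0, 0, 0]],
    [[0, 0, 0], [0, 0, 0]],
    [[0, 0, 0], [0, 0, 0]],
    [[0, 0, 0], [0, 0, 0]]
  ]
}}

```text
time: 8.75
eef_pos: [0.5446, 0.0188, 0.141]
tcp_rot: [0.57, 0.822, 0.0, 0.001]
contact_force: [-0.6, -0.3, 0.2]
opening: 1.002
finger_force: 0.0
```

>>> {"api": "step_arm", "payload": {
  "increments": [
    [[0, 0, 0], [0, 0, 0]],
    [[0, 0, 0], [0, 0, 0]],
    [[0, 0, 0], [0, 0, 0]],
    [[0, 0, 0], [0, 0, 0]],
    [[0, 0, 0], [0, 0, 0]],
    [[0, 0, 0], [0, 0, 0]],
    [[0, 0, 0], [0, 0, 0]],
    [[0, 0, 0], [0, 0, 0]]
  ],
  "fingers": -1,
  "grip_force": 50
}}

```text
time: 9.42
eef_pos: [0.5439, 0.0192, 0.141]
tcp_rot: [0.57, 0.822, 0.0, 0.0]
contact_force: [-2.4, -0.1, 5.9]
opening: 0.431
finger_force: 50.1
```

>>> {"api": "step_arm", "payload": {
  "increments": [
    [[0, 0, -2], [0, 0, 0]],
    [[0, 0, -2], [0, 0, 0]],
    [[0, 0, -2], [0, 0, 0]],
    [[0, 0, -2], [0, 0, 0]],
    [[0, 0, 0], [0, 0, 0]],
    [[0, 0, 0], [0, 0, 0]]
  ],
  "grip_force": 60
}}

```text
time: 9.92
eef_pos: [0.5439, 0.0192, 0.1343]
tcp_rot: [0.57, 0.822, -0.0, 0.0]
contact_force: [-5.7, 1.3, 11.2]
opening: 0.433
finger_force: 61.1
```

>>> {"api": "step_arm", "payload": {
  "increments": [
    [[0, 0, -2], [0, 0, 0]],
    [[0, 0, -2], [0, 0, 0]],
    [[0, 0, -2], [0, 0, 0]],
    [[0, 0, 0], [0, 0, 0]],
    [[0, 0, 0], [0, 0, 0]]
  ]
}}

```text
time: 10.33
eef_pos: [0.5441, 0.0191, 0.132]
tcp_rot: [0.57, 0.822, -0.0, 0.0]
contact_force: [-12.6, 0.8, 25.5]
opening: 0.43
finger_force: 62.5
```

It is pressed to the stop (9 mm of travel, 25 N). I'll ease off slightly and twist anticlockwise.

>>> {"api": "step_arm", "payload": {
  "increments": [
    [[0, 0, 2], [0, 0, 0]],
    [[0, 0, 0], [0, 0, 0.08]],
    [[0, 0, 0], [0, 0, 0.1]],
    [[0, 0, 0], [0, 0, 0.1]],
    [[0, 0, 0], [0, 0, 0.1]],
    [[0, 0, 0], [0, 0, 0.1]]
  ]
}}

```text
time: 10.83
eef_pos: [0.5453, 0.0196, 0.1322]
tcp_rot: [0.356, 0.934, 0.001, 0.002]
contact_force: [-4.3, 0.7, 16.4]
opening: 0.437
finger_force: 61.5
```

>>> {"api": "step_arm", "payload": {
  "increments": [
    [[0, 0, 0], [0, 0, 0.1]],
    [[0, 0, 0], [0, 0, 0.1]],
    [[0, 0, 0], [0, 0, 0.1]],
    [[0, 0, 0], [0, 0, 0.1]],
    [[0, 0, 0], [0, 0, 0.1]],
    [[0, 0, 0], [0, 0, 0.08]],
    [[0, 0, 0], [0, 0, 0]],
    [[0, 0, 0], [0, 0, 0]]
  ]
}}

```text
time: 11.5
eef_pos: [0.5453, 0.0194, 0.1322]
tcp_rot: [0.076, 0.997, 0.0, 0.002]
contact_force: [-6.2, 1.7, 15.1]
opening: 0.436
finger_force: 61.5
```

Run:
```python
from h import *
s=readout.get_state();print(s['contact_force'],s['wrist_torque'],s['eef_pos'])
Rm=R.from_quat(s['tcp_rot']).as_matrix();print('yangle',np.arctan2(Rm[1,1],Rm[0,1]),'z',Rm[:,2])
```

```text
[-6.24004601  1.66251214 15.07212881] [0.19865916 0.92800823 0.1053569 ] [0.54529995 0.01940652 0.13218057]
yangle 1.4190498140371821 z [ 3.73385866e-03 -2.43991672e-04 -9.99992999e-01]
```

The cap has turned 61° while pressed. Lifting straight up.

>>> {"api": "step_arm", "payload": {
  "increments": [
    [[0, 0, 4], [0, 0, 0]],
    [[0, 0, 4], [0, 0, 0]],
    [[0, 0, 6], [0, 0, 0]],
    [[0, 0, 8], [0, 0, 0]],
    [[0, 0, 8], [0, 0, 0]],
    [[0, 0, 0], [0, 0, 0]]
  ]
}}

```text
time: 12.0
eef_pos: [0.5443, 0.0192, 0.1593]
tcp_rot: [0.076, 0.997, -0.0, 0.001]
contact_force: [-0.0, -0.2, -0.4]
opening: 0.431
finger_force: 60.1
```

>>> {"api": "step_arm", "payload": {
  "increments": [
    [[0.4, 0, 15], [0, 0, 0]],
    [[0.4, 0, 15], [0, 0, 0]],
    [[0.4, 0.2, 15], [0, 0, 0]],
    [[0, 0, 15], [0, 0, 0]],
    [[0, 0, 10], [0, 0, 0]],
    [[0, 0, 5], [0, 0, 0]],
    [[0, 0, 0], [0, 0, 0]],
    [[0, 0, 0], [0, 0, 0]]
  ]
}}

```text
time: 12.67
eef_pos: [0.5445, 0.0195, 0.2322]
tcp_rot: [0.076, 0.997, 0.0, -0.001]
contact_force: [-0.5, 0.4, -0.0]
opening: 0.434
finger_force: 60.1
```

>>> {"api": "step_arm", "payload": {
  "increments": [
    [[0, 0, 0], [0, 0, 0]],
    [[0, 0, 0], [0, 0, 0]],
    [[0, 0, 0], [0, 0, 0]],
    [[0, 0, 0], [0, 0, 0]]
  ]
}}

```text
time: 13.0
eef_pos: [0.5446, 0.0195, 0.2323]
tcp_rot: [0.076, 0.997, 0.0, -0.001]
contact_force: [0.5, -0.1, -0.1]
opening: 0.432
finger_force: 60.1
```

Run:
```python
from h import *
im=cams.read_camera('scene')[:,:,::-1].copy();cv2.imwrite('pics/s8.png',im)
s=readout.get_state();print(s['time'],s['contact_force'],s['wrist_torque'],s['eef_pos'],s['tcp_rot'],s['opening'])
a=cv2.imread('pics/scene0.png').astype(int)
# cap position: expected vs seen dark mask around tank top
p=s['eef_pos'];k=np.array([.5432,.0189]);t=np.linspace(0,6.28,60)
for z in (.245,.272,.294,.165): print(z,proj('scene',[*k,z])[0], np.round(proj('scene',np.c_[k[0]+.031*np.cos(t),k[1]+.031*np.sin(t),0*t+z])[[0]],0))
g=im.max(2)
for r in range(120,205,3): print(r,''.join('#' if v<45 else '+' if v<90 else '.' for v in g[r,295:385]))
```

```text
13.05 [ 0.18687615 -0.46666693  0.37399346] [-0.0075253  -0.00479444  0.00141243] [0.54469886 0.01948039 0.23253783] [ 7.63434234e-02  9.97081501e-01  2.54825053e-05 -4.02545614e-04] 0.43330804436665016
0.245 [338.39906783 166.74977888] [[328. 160.]]
0.272 [338.76974628 154.74024186] [[328. 148.]]
0.294 [339.07825401 144.72288129] [[329. 139.]]
0.165 [337.35079018 200.55967227] [[327. 194.]]
120 ............++#########++...+###################################+++####+..................
123 .............++#######++...++#############++.....+#############++#####+...................
126 ...............+########+...+############+.......++##################+....................
129 ................+########++++###########++........+#############++++......................
132 .................+####################+..........+++########++............................
135 ..................++#################+...........+#####+++++.............................+
138 ......................++#############+...........+#####++++...............................
141 .........................+++########
[... 1349 characters left out ...]
........+##########+...............
186 ...........+++++..+++++........................................+#########+................
189 ++++..++++++...++++++.........................................+##########+................
192 ++++++++++++++++..............................................+##########+................
195 ++++++++++++.........................++#######++...............#########+.................
198 ..+++++.............................++##+++++###++............+#########++................
201 ..................................++++########++...+..........+++++++++++.................
204 ...................................++.....+++....+++...............++.....................
```

The cap is off and held about 8 cm above the open neck, level and centred, with zero contact force. Handing in.

```bash
python3 -c "
from plant import sign_off
print(sign_off())"
```

```text
the job is handed in; nothing more can be done
None
```

I handed the job in at about 13 s: trigger squeezed fully for over a second and released, cap pressed, turned 61° anticlockwise and lifted off. It is now held level and still about 8 cm above the filler mouth. An earlier squeeze closed on the handle only and left the trigger unmoved. I kept clear of the jar, plane and wedge but did not check their positions at the end.

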